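# Load the relish station and shut its lid

## Task

Two steel relish tins stand on the front deck of the wooden relish station. Without lifting or toppling them, slide them along the deck so that each drops flat into an empty well of its own, then swing the clear lid over and press it fully shut. The third well already has its tin: leave that one in, and do not disturb the wine glass, the pepper mill or the bowl.

Things in the scene. Friction and masses are not known exactly. Their poses are not given: they have to be found in the camera images.
- station: fixed wooden station, origin on the table; x points from deck to hinge, y left. Deck: open at front and sides, x -145 to 5, y -200 to 200 mm, top 45 mm above the table. Well blocks go on level to x = 120 (centres x = 62.5; y = -115, 0, 115 mm; order varies). Back wall x 120 to 135 and end walls (inner faces y = -172.5, 172.5; x 60 to 135) rise to 77 mm above the table.
- tin_1: closed, flat-topped round steel tin, 90 mm across, 44 mm tall, about 0.2 to 0.4 kg (too wide for the gripper to grasp); origin at the centre of its underside, z up along its axis. Starts on the deck, left half.
- tin_2: closed, flat-topped round steel tin, 90 mm across, 44 mm tall, about 0.2 to 0.4 kg (too wide for the gripper to grasp); origin at the centre of its underside, z up along its axis. Starts on the deck, right half.
- tin_3: closed, flat-topped round steel tin, 90 mm across, 44 mm tall, about 0.2 to 0.4 kg (too wide for the gripper to grasp); origin at the centre of its underside, z up along its axis. The one already in its well.
- well_a_hole0 (a point): centre of the mouth of a round well, 99 mm across and 24 mm deep, in a pale wooden block 115 mm square whose top is flush with the deck (45 mm above the table). Empty at the start.
- well_b_hole0 (a point): centre of the mouth of a round well, 99 mm across and 24 mm deep, in a pale wooden block 115 mm square whose top is flush with the deck (45 mm above the table). Empty at the start.
- well_c_hole0 (a point): centre of the mouth of a round well, 99 mm across and 24 mm deep, in a pale wooden block 115 mm square whose top is flush with the deck (45 mm above the table). Holds tin_3 from the start. A tin fully home stands 20 mm proud of the deck.
- lid (a joint): angle of the lid in rad: 0 shut (lying level on the walls), about 1.57 upright; starts open, stays where it is left (stiff hinge, some 3 to 6 N at its free edge), opens to 1.75 at most.
- lid_hinge (a point): middle of the lid's hinge line, 77 mm above the table on the back wall; the hinge line runs along the station's y.
- lid_edge (a point): middle of the lid's free edge, on its outer face (the face on top when shut). The lid is a clear panel in a steel frame, 136 mm from hinge to free edge, 375 mm wide, 8 mm thick; when shut its underside is 32 mm above the deck.
- glass: wine glass, 76 mm across, 185 mm tall, standing left of the station; origin at the centre of its foot.
- mill: wooden pepper mill, 58 mm across, 160 mm tall, standing left of the station; origin at the centre of its foot.
- bowl: white bowl, 130 mm across, 45 mm tall, standing right of the station; origin at the centre of its foot.

How it is judged:
By the outcome, as a careful person would: the job done as asked, in the order asked, and still so for the second after the job is handed in, with the robot touching nothing.
It also fails if it takes over 64 s, if anything falls off the work surface, if the arm or the gripper's body presses on something with over 40 N, if the wrist force passes 120 N, or if a joint passes its speed limit or range.

## Robot

A 6-joint arm with a two-finger parallel gripper is mounted at the origin on the work surface. World frame = base frame: x ahead of the robot, y to its left, z up, the work surface at z = 0. Lengths are in m, angles in rad, forces in N, time in s.
With the tool pointing down it reaches from about 0.425 to 0.95 m from the base axis. Payload 3.5 kg.
Tool frame: the origin (TCP) lies midway between the tips of the shut fingers; the grasp point (between the pads) lies 19 mm behind it; z points along the fingers, y is the line along which they close (so a half turn about z gives the same grasp; the last joint's range is limited). The gripper opens to 85 mm and grips with 20 to 120 N. Pads are 22 mm wide; open, the fingers measure 114 mm over their backs; the gripper's body (76 mm by 85 mm) begins 54 mm behind the grasp point. The pads swing forward as they close: fully open they stand 13 mm farther back than shut.
Start: joints at [-1.386, 0.286, 1.577, -0, 1.279, -0.15], TCP at [0.222, -0.637, 0.231] pointing down, gripper open.
Joint ranges: [-2.77, 2.77], [-0.9, 2.22], [0.21, 2.48], [-1.53, 4.67], [0.24, 2.81], [-2.84, 2.84]. Speed limits (rad/s): [2.79, 2.79, 3.14, 3.14, 3.14, 3.14].

## Interface

Orientations are given as a unit quaternion [x, y, z, w].
In Python, from plant import get_state, read_camera, ctrl gives the robot as it stands.
- The arm moves only by the shell command python3 -m crank 'ROWS' [FORCE]. ROWS is JSON, a list of rows, each a list of 3 entries, a list of its own where there are three numbers: the shift along the tool's x, y, z in mm, then the turn about the tool's z in degrees, then the closure in counts, from 0 (fully open) to 255 (shut). In form: [[[tx, ty, tz], yaw, claw], ...]. A call has 1 to 10 rows; each row is the pose to reach, as a shift and turn from the pose commanded when the call began, along the tool's axes at that moment; what a row does not reach only later rows make up. A row lasts 1/10 s, in which the tool goes at most 50 mm and 8.59 degrees, less where a joint would pass 70% of its speed; a pose out of reach is approached as far as the arm can. A call with a gripper value outside its range is refused whole. The fingers move at their own pace and stop on an object; FORCE is the grip in N (left out, the last holds). Time passes only in rows, so rows that repeat a pose let the fingers close. It gives the time, the measured TCP pose, the force, the opening and the grip force at its end, in the units of the state.
- get_state(): the state, without advancing time (a new reading comes with each control period).
- read_camera(name): name is "side" or "top" or "wrist"; returns a dict with "frame" (400x640x3 uint8, blue, green, red), "range_z" (400x640 float32, m along the optical axis (not along the pixel's ray), 0 where there is no reading), "vfov" (degrees; the focal length in pixels is half the picture's height over the tangent of half this angle, whatever the lens; pixels are square), "cx", "cy" (the principal point, pixels), "k1" (the pictures are not rectified: a ray, as slopes to the right and down, at radius r is drawn at 1 + k1 r^2 times it, then the intrinsics apply), "origin" and "orientation" of the camera in the world. Camera axes: x right, y down, z forward; pixel columns grow to the right and rows downward; lengths in m; the calibration is good to about 2 mm. A picture is of the moment at which its call begins.
- ctrl.sign_off(): hands the job in; it is judged then, once.
The state is a dict: "time": time; "qpos": joint angles; "dq": joint speeds; "joint_efforts": joint torques, N m; "eef_pos": TCP position; "tcp_rot": TCP orientation; "contact_force": force on the tool from outside, world axes, zero at the start; "wrist_torque": the same for the moment, N m; "opening": opening from 0.0 (shut) to 1.0 (fully open); "finger_force": force on a finger pad.
Only numpy, scipy, OpenCV 4.12 (cv2) and the standard library are available. Lean on these libraries where they do the work, as an engineer would, in place of code of your own. Each camera call takes 0.05 s, during which the arm holds its last target. There are 200 camera calls.

## Working session

There is one attempt and no reset: what is moved stays moved. The work goes in short steps, Python scripts to look and compute and a shell command to move; the robot and the scene stay as the last step left them, time stands still between calls to the robot, and variables do not carry over. Pictures are saved under pics/ and viewed, at most 11 in all, crops included, and the job is handed in when it is done.

```bash
mkdir -p pics; ls; cat > h.py <<'E'
import numpy as np, cv2
from plant import get_state, read_camera, ctrl
from scipy.spatial.transform import Rotation as R
def cloud(d):
    h,w=d['range_z'].shape; f=h/2/np.tan(np.radians(d['vfov'])/2)
    K=np.array([[f,0,d['cx']],[0,f,d['cy']],[0,0,1.]])
    u,v=np.meshgrid(np.arange(w),np.arange(h))
    p=np.stack([u,v],-1).reshape(-1,1,2).astype(float)
    n=cv2.undistortPoints(p,K,np.array([d['k1'],0,0,0.])).reshape(h,w,2)
    z=d['range_z'][...,None]
    c=np.concatenate([n*z,z],-1)
    P=c@R.from_quat(d['orientation']).as_matrix().T+np.array(d['origin'])
    P[d['range_z']==0]=np.nan
    return P
E
python3 - <<'E'
from h import *
print(get_state())
for n in ['top','side']:
    d=read_camera(n); cv2.imwrite(f'pics/{n}0.png',d['frame']); np.save(f'{n}0.npy',cloud(d)); print(n,d['vfov'],d['k1'],d['origin'],d['orientation'])
E
```

```text
pics
{'time': 0.0, 'qpos': array([-1.38603535e+00,  2.87203573e-01,  1.57814778e+00, -1.96052385e-05,
        1.27860032e+00, -1.50005171e-01]), 'dq': array([-0.00155829,  0.00068861, -0.00076054,  0.00043097, -0.0008985 ,
       -0.00067821]), 'joint_efforts': array([ 7.15149071e-06, -4.05982876e+01, -2.92628074e+01, -1.43885995e-04,
        5.71145807e-03, -6.41840884e-06]), 'eef_pos': array([ 0.22167036, -0.63688008,  0.22993772]), 'tcp_rot': array([ 9.86022971e-01,  1.66605250e-01, -2.98787674e-05, -1.17917001e-03]), 'contact_force': array([0.35807283, 0.67024758, 0.32605328]), 'wrist_torque': array([-0.03439858, -0.02831793, -0.04634898]), 'finger_force': 0.0, 'opening': 0.9995720863053481}
top 45.412885647857586 -0.024150796049004344 [ 0.33803083 -0.00331977  1.51710341] [ 0.71504378 -0.69499961  0.05629894 -0.05018333]
side 42.241285837853106 -0.07216229917634165 [-0.31626585 -1.04278219  1.17674133] [ 0.84586489 -0.31521006  0.13888138 -0.40726793]
```

View pics/top0.png

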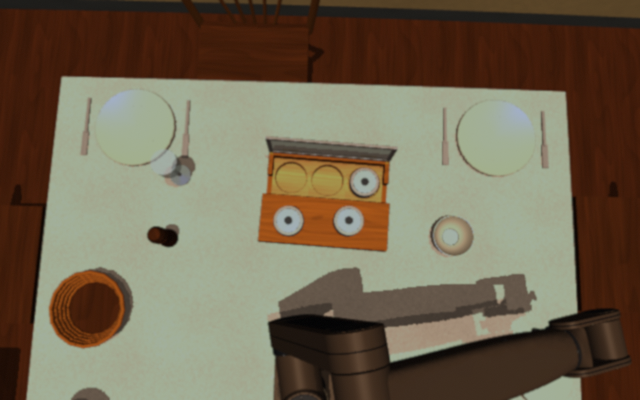

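View pics/side0.png

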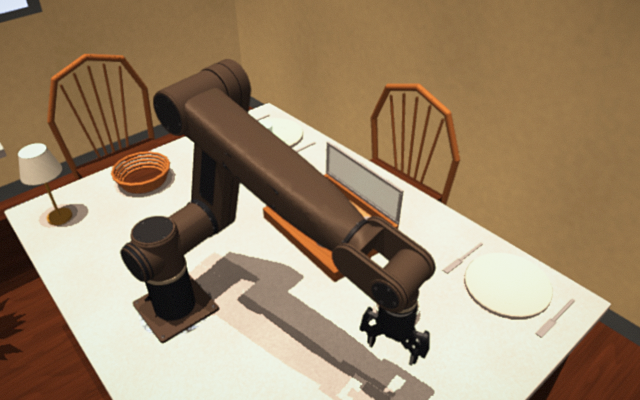

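The top view shows the deck nearest the robot. Tins sit at px (288,221) and (349,221). The empty wells are at (291,178) and (327,180), and the filled one is at (365,182). The lid is upright behind them at row ~150. The side view is mostly blocked by the arm.

```bash
python3 - <<'E'
from h import *
P=np.load('top0.npy'); im=cv2.imread('pics/top0.png')
def sel(zl,zh,box):
    u0,v0,u1,v1=box; m=np.zeros(P.shape[:2],bool); m[v0:v1,u0:u1]=1
    return m&(P[...,2]>zl)&(P[...,2]<zh)
table=sel(-.02,.02,(200,80,440,270)); print('table z',np.nanmedian(P[table][:,2]))
def circ(m,name):
    pts=P[m][:,:2].astype(np.float32); c,r=cv2.minEnclosingCircle(pts); print(name,len(pts),np.round(c,4),round(r,4),'mean',pts.mean(0).round(4),'z',np.median(P[m][:,2]).round(4),'eqR',)
circ(sel(.078,.1,(260,200,315,245)),'tin1'); circ(sel(.078,.1,(320,200,380,245)),'tin2')
circ(sel(.057,.072,(348,165,382,198)),'tin3')
circ(sel(.005,.034,(270,160,310,196)),'wellL'); circ(sel(.005,.034,(308,160,345,196)),'wellM')
d=sel(.035,.055,(250,192,400,255))|sel(.078,.1,(260,200,380,245))
pts=P[d][:,:2].astype(np.float32); rc=cv2.minAreaRect(pts); print('deck',rc, cv2.boxPoints(rc).round(4).tolist())
circ(sel(.02,.3,(145,222,182,250)),'mill');circ(sel(.02,.3,(140,145,195,190)),'glass');circ(sel(.02,.3,(428,210,478,262)),'bowl')
l=sel(.1,.3,(255,130,410,170)); q=P[l]; print('lid',len(q),q.min(0),q.max(0))
for a in np.arange(.08,.24,.02):
    s=q[(abs(q[:,2]-a)<.01)]
    if len(s): print(a,len(s),s[:,:2].mean(0).round(4))
cv2.imwrite('pics/c.png',cv2.resize(im[125:260,245:405],None,fx=4.5,fy=4.5,interpolation=cv2.INTER_CUBIC))
E
```

```text
table z 0.00013392342580476058
tin1 696 [0.5006 0.0673] 0.0455 mean [0.5001 0.0671] z 0.0893 eqR
tin2 698 [ 0.5052 -0.1146] 0.0452 mean [ 0.505  -0.1145] z 0.0893 eqR
tin3 637 [ 0.6303 -0.1631] 0.0452 mean [ 0.63   -0.1632] z 0.0653 eqR
wellL 731 [0.6454 0.0668] 0.0491 mean [0.6463 0.0671] z 0.0213 eqR
wellM 734 [ 0.6391 -0.0493] 0.0493 mean [ 0.6402 -0.0495] z 0.0212 eqR
deck ((0.5196529626846313, -0.043027132749557495), (0.40156999230384827, 0.18295131623744965), 87.42435455322266) [[0.41920000314712524, -0.2395000010728836], [0.6019999980926514, -0.24770000576972961], [0.6201000213623047, 0.1534000039100647], [0.4372999966144562, 0.16169999539852142]]
mill 458 [0.4424 0.442 ] 0.0286 mean [0.4401 0.4342] z 0.1377 eqR
glass 730 [0.6605 0.4682] 0.0856 mean [0.647  0.4223] z 0.184 eqR
bowl 664 [ 0.4725 -0.4464] 0.0664 mean [ 0.4747 -0.4563] z 0.0336 eqR
lid 1715 [ 0.69361401 -0.23969872  0.1000086 ] [0.72335499 0.13393906 0.22184796]
0.1 116 [ 0.7058 -0.0452]
0.12000000000000001 226 [ 0.7055 -0.0556]
0.14 258 [ 0.7061 -0.0574]
0.16000000000000003 261 [ 0.7071 -0.0492]
0.18000000000000002 273 [ 0.7077 -0.0511]
0.2 236 [ 0.7082 -0.0539]
0.22000000000000003 345 [ 0.7098 -0.0517]
```

View pics/c.png

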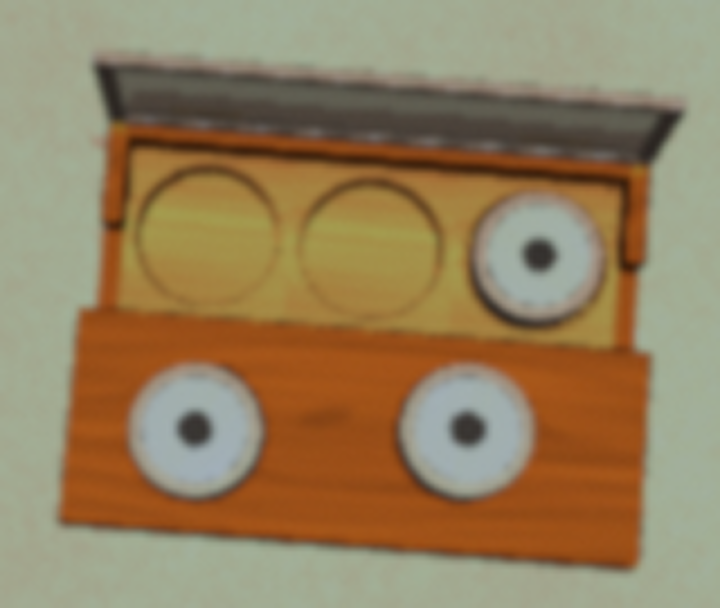

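Checks against the given sizes hold: tin tops 89 mm, tin radius 45, wells radius 49, well floor 21 mm, tin3 top 65 mm. Targets: tin1 (0.500,0.067) → left well (0.646,0.067), and tin2 (0.505,-0.1145) → middle well (0.6395,-0.049). I'll push with both finger edges straddling each tin.

```bash
python3 -m crank '[[[354,-234,0],19.2,120],[[354,-234,0],19.2,120],[[354,-234,0],19.2,120],[[354,-234,0],19.2,120],[[354,-234,0],19.2,120],[[354,-234,0],19.2,120],[[354,-234,0],19.2,120],[[354,-234,0],19.2,120],[[354,-234,0],19.2,120],[[354,-234,0],19.2,120]]' 30; python3 -c "
from h import *
s=get_state();print(s['eef_pos'],R.from_quat(s['tcp_rot']).as_matrix().round(4),s['opening'])"
```

```text
time: 1.1
eef_pos: [0.4806, -0.2972, 0.2308]
tcp_rot: [1.0, 0.002, -0.0, -0.001]
contact_force: [-1.1, -0.3, -0.4]
opening: 0.533
finger_force: 0.0
[ 0.48060058 -0.29719585  0.23079148] [[ 1.0e+00  4.5e-03 -4.0e-04]
 [ 4.5e-03 -1.0e+00  1.2e-03]
 [-4.0e-04 -1.2e-03 -1.0e+00]] 0.5331243821123746
```

```bash
python3 -m crank '[[[-46,-364,0],0,120],[[-46,-364,0],0,120],[[-46,-364,0],0,120],[[-46,-364,0],0,120],[[-46,-364,0],0,120],[[-46,-364,0],0,120],[[-46,-364,0],0,120],[[-46,-364,0],0,120],[[-46,-364,50],0,120],[[-46,-364,90],0,120]]'; python3 - <<'E'
from h import *
s=get_state();print(s['eef_pos'],R.from_quat(s['tcp_rot']).as_matrix()[:,0].round(4))
d=read_camera('wrist');cv2.imwrite('pics/w1.png',d['frame']);np.save('w1.npy',cloud(d))
E
```

```text
time: 2.1
eef_pos: [0.4337, 0.0637, 0.1407]
tcp_rot: [1.0, 0.0, 0.001, 0.0]
contact_force: [0.5, 0.5, -0.9]
opening: 0.526
finger_force: 0.0
[0.43369916 0.06372335 0.1407381 ] [1.0e+00 8.0e-04 2.7e-03]
```

View pics/w1.png

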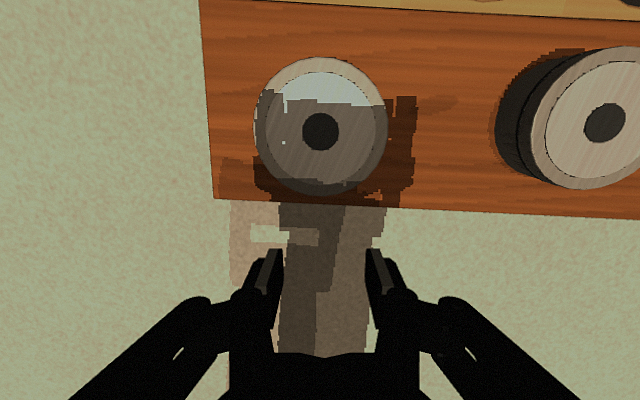

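The wrist view shows tin1 at px (320,128), with the fingers at columns 270 and 378 straddling it. Next I measure the fingertip height and tin1 again.

```bash
python3 - <<'E'
from h import *
P=np.load('w1.npy')
m=np.zeros(P.shape[:2],bool);m[40:210,240:400]=1;m&=(P[...,2]>.082)&(P[...,2]<.095)&(P[...,0]>.45)
c,r=cv2.minEnclosingCircle(P[m][:,:2].astype(np.float32));print(c,r,np.median(P[m][:,2]))
for a,b in((250,290),(360,400)):
    q=P[240:300,a:b].reshape(-1,3);q=q[(q[:,2]>.11)&(q[:,2]<.2)];print(len(q),np.percentile(q,[1,50,99],axis=0).round(4))
E
```

```text
(0.4995918869972229, 0.06599955260753632) 0.04500424489378929 0.09025363149875087
1489 [[0.4241 0.0857 0.1454]
 [0.4432 0.0883 0.1677]
 [0.4462 0.0986 0.191 ]]
1549 [[0.4242 0.0278 0.1456]
 [0.4433 0.0381 0.1682]
 [0.4467 0.0409 0.1912]]
```

```bash
python3 -m crank '[[[0,-3,45],0,120],[[0,-3,91],0,120],[[0,-3,91],0,120],[[8,-3,91],0,120],[[18,-3,91],0,120],[[30,-3,91],0,120],[[44,-3,91],0,120],[[58,-3,91],0,120],[[72,-3,91],0,120],[[86,-3,91],0,120]]'; python3 -m crank '[[[12,0,0],0,120],[[23,0,0],0,120],[[33,0,0],0,120],[[42,0,0],0,120],[[49,0,0],0,120],[[55,0,0],0,120],[[60,0,0],0,120],[[64,0,0],0,120],[[66,0,0],0,120],[[66,0,0],0,120]]'; cat > t.py <<'E'
from h import *
import sys
d=read_camera(sys.argv[1]);P=cloud(d);cv2.imwrite('pics/%s.png'%sys.argv[2],d['frame'])
s=get_state();print(s['time'],s['eef_pos'],R.from_quat(s['tcp_rot']).as_matrix()[:,0].round(4),s['contact_force'].round(1))
# metallic tin: fit top plane of points near given centre
for a in sys.argv[3:]:
    x,y,zl,zh=map(float,a.split(','))
    m=(np.hypot(P[...,0]-x,P[...,1]-y)<.065)&(P[...,2]>zl)&(P[...,2]<zh)
    q=P[m]
    if len(q)<20: print('few',len(q));continue
    c,r=cv2.minEnclosingCircle(q[:,:2].astype(np.float32))
    A=np.c_[q[:,:2]-q[:,:2].mean(0),np.ones(len(q))];k=np.linalg.lstsq(A,q[:,2],rcond=None)[0]
    print(len(q),np.round(c,4),round(r,4),'mean',q.mean(0).round(4),'slope',k.round(3))
E
python3 t.py wrist w2 0.635,0.067,.055,.095; python3 t.py top t2 0.635,0.067,.055,.095
```

```text
time: 3.15
eef_pos: [0.5216, 0.0667, 0.0527]
tcp_rot: [1.0, -0.0, 0.001, 0.0]
contact_force: [-3.2, -0.5, 2.7]
opening: 0.532
finger_force: 2.0
time: 4.15
eef_pos: [0.5858, 0.0667, 0.0502]
tcp_rot: [1.0, -0.0, 0.0, 0.0]
contact_force: [0.7, -0.5, -0.7]
opening: 0.53
finger_force: 0.0
4.2 [0.58558798 0.0667335  0.0501569 ] [ 1.e+00 -4.e-04  5.e-04] [-0.9  0.3  0.5]
44293 [0.635 0.067] 0.0651 mean [0.6439 0.0679 0.0782] slope [-0.235  0.011  0.078]
4.25 [0.5854493  0.06677815 0.05017615] [ 1.e+00 -4.e-04  4.e-04] [0.1 0.  0.7]
46 [0.6725 0.0624] 0.0307 mean [0.6818 0.0623 0.065 ] slope [-0.466  0.065  0.065]
```

View pics/w2.png

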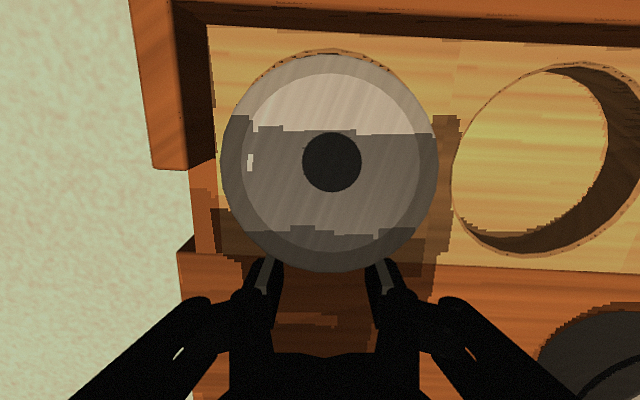

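Tin1 (px 330,162) has dipped its front edge into the left well, tilted about 13°. I'll keep pushing gently.

```bash
python3 -m crank '[[[3,0,0],0,120],[[5,0,0],0,120],[[7,0,0],0,120],[[9,0,0],0,120],[[10,0,0],0,120],[[11,0,0],0,120],[[11,0,0],0,120]]'; python3 t.py wrist w3 0.645,0.067,.06,.095
```

```text
time: 4.95
eef_pos: [0.5963, 0.0668, 0.0502]
tcp_rot: [1.0, -0.0, -0.0, -0.0]
contact_force: [-1.9, 0.1, -0.7]
opening: 0.527
finger_force: 0.7
5.0 [0.59626686 0.06680596 0.05018794] [ 1.e+00 -2.e-04 -3.e-04] [-1.2 -0.5 -0.3]
43896 [0.6451 0.067 ] 0.065 mean [0.6566 0.0707 0.0699] slope [0.045 0.022 0.07 ]
```

```bash
sed -i 's/<.065)/<float(__import__("os").environ.get("RR",".065")))/' t.py; RR=0.035 python3 t.py wrist w3 0.648,0.067,.05,.095; RR=.054 python3 t.py wrist w3 0.6458,0.0668,.058,.072
```

```text
5.05 [0.59628163 0.06680933 0.05021417] [ 1.e+00 -3.e-04 -2.e-04] [-1.1 -0.3 -1.5]
18602 [0.648 0.067] 0.0351 mean [0.6503 0.067  0.0665] slope [-0.003 -0.     0.067]
5.1 [0.59627253 0.06682129 0.05021647] [ 1.e+00 -3.e-04 -2.e-04] [-2.   0.6 -0.5]
29964 [0.6458 0.0668] 0.054 mean [0.6492 0.0664 0.0663] slope [-0.003  0.001  0.066]
```

View pics/w3.png

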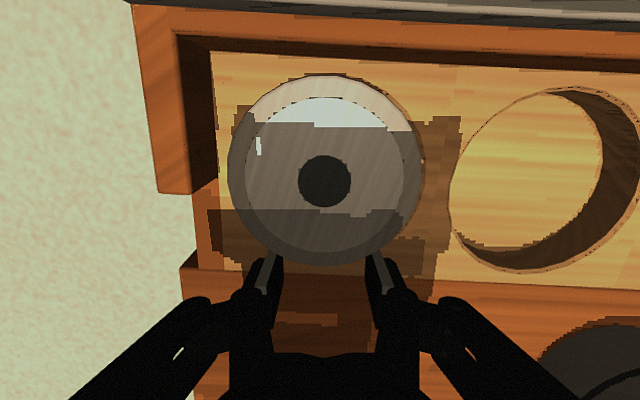

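Tin1 is home: flat (slope 0.003), top at 66 mm. Tin2 is next, with a push heading of +25.9°.

```bash
python3 -m crank '[[[-25,0,0],0,120],[[-45,10,-45],0,120],[[-70,40,-75],0,120],[[-151,210,-75],-25.9,120],[[-151,210,-75],-25.9,120],[[-151,210,-75],-25.9,120],[[-151,210,-75],-25.9,120],[[-151,210,-75],-25.9,120],[[-151,210,-75],-25.9,120],[[-151,210,-75],-25.9,120]]'; RR=.06 python3 t.py wrist w4 0.505,-.1145,.08,.097; RR=.06 python3 t.py wrist w4 0.6395,-.0493,.005,.03
```

```text
time: 6.1
eef_pos: [0.4459, -0.1429, 0.1257]
tcp_rot: [0.975, 0.224, 0.001, 0.0]
contact_force: [0.3, -1.3, 0.4]
opening: 0.527
finger_force: 0.0
6.15 [ 0.4459649  -0.1423642   0.12549973] [8.993e-01 4.374e-01 8.000e-04] [ 0.4 -0.1 -0.2]
17075 [ 0.5041 -0.1163] 0.045 mean [ 0.5069 -0.115   0.0902] slope [-0.001  0.001  0.09 ]
6.2 [ 0.44597756 -0.14214235  0.12542542] [8.989e-01 4.381e-01 5.000e-04] [ 0.7  0.3 -0. ]
few 0
```

View pics/w4.png

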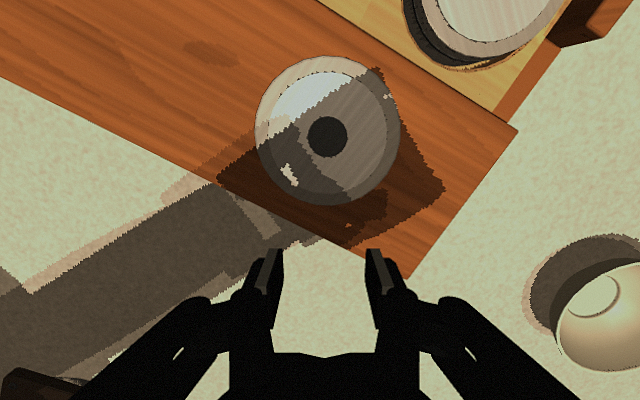

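Tin2 (px 328,133) sits centred ahead of the fingers, with nothing in the way.

```bash
python3 -m crank '[[[0,2,40],0,120],[[0,2,75],0,120],[[0,2,75],0,120],[[8,2,75],0,120],[[18,2,75],0,120],[[30,2,75],0,120],[[44,2,75],0,120],[[58,2,75],0,120],[[72,2,75],0,120],[[86,2,75],0,120]]'; python3 -m crank '[[[12,0,0],0,120],[[23,0,0],0,120],[[33,0,0],0,120],[[42,0,0],0,120],[[49,0,0],0,120],[[55,0,0],0,120],[[60,0,0],0,120],[[64,0,0],0,120],[[67,0,0],0,120],[[67,0,0],0,120]]';RR=.03 python3 t.py wrist w5 0.638,-.05,.05,.095
```

```text
time: 7.2
eef_pos: [0.5249, -0.107, 0.0507]
tcp_rot: [0.975, 0.224, 0.0, 0.0]
contact_force: [-3.2, -1.3, 2.1]
opening: 0.527
finger_force: 1.8
time: 8.2
eef_pos: [0.5843, -0.0778, 0.0501]
tcp_rot: [0.975, 0.224, 0.0, -0.0]
contact_force: [-0.5, 0.2, -0.3]
opening: 0.53
finger_force: 0.0
8.25 [ 0.58401823 -0.07790906  0.05005774] [8.997e-01 4.365e-01 6.000e-04] [-0.4 -0.2 -0.2]
19250 [ 0.638 -0.05 ] 0.0301 mean [ 0.638  -0.0506  0.0807] slope [-0.311 -0.256  0.081]
```

View pics/w5.png

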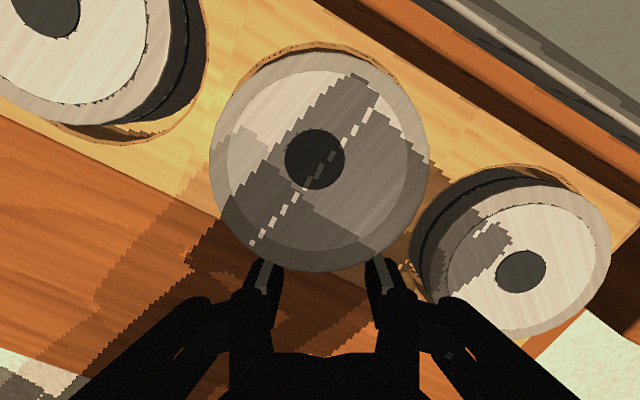

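Tin2 (px 315,158) is tipping into the middle well. The right finger clears tin3. I'll push on.

```bash
python3 -m crank '[[[3,0,0],0,120],[[5,0,0],0,120],[[7,0,0],0,120],[[9,0,0],0,120],[[11,0,0],0,120],[[12,0,0],0,120],[[12,0,0],0,120]]';RR=.03 python3 t.py wrist w6 0.640,-.05,.05,.095
```

```text
time: 8.95
eef_pos: [0.5948, -0.0729, 0.0503]
tcp_rot: [0.975, 0.224, 0.0, -0.0]
contact_force: [0.8, -0.2, -1.1]
opening: 0.535
finger_force: 0.3
9.0 [ 0.59475284 -0.07287458  0.05029654] [8.997e-01 4.365e-01 2.000e-04] [-0.2 -1.1 -0.5]
13533 [ 0.64 -0.05] 0.0301 mean [ 0.6415 -0.0492  0.0666] slope [-0.001 -0.001  0.067]
```

Tin2 is home: flat, top at 66.6 mm. I'll back off, rise, shut the fingers and turn to the station's heading (−2.9°).

```bash
python3 -m crank '[[[-25,0,0],0,120],[[-45,0,-40],0,120],[[-45,0,-90],0,120],[[-45,0,-140],8,255],[[-45,0,-190],16,255],[[-45,0,-240],24,255],[[-45,0,-245],28.8,255],[[-45,0,-245],28.8,255],[[-45,0,-245],28.8,255],[[-45,0,-245],28.8,255]]'; cat > l.py <<'E'
from h import *
P=cloud(read_camera('top'))
q=P[120:175,250:415].reshape(-1,3); q=q[(q[:,2]>.1)&(q[:,2]<.235)&(q[:,0]>.66)&(q[:,0]<.76)]
A=np.c_[q[:,1]+.05,q[:,2]-.077,np.ones(len(q))]
k=np.linalg.lstsq(A,q[:,0],rcond=None)[0]; print('dx/dy,dx/dz,x at hinge',k.round(4)); print(np.percentile(q,[0.5,50,99.5],axis=0).round(4))
P=P.reshape(-1,3)
for n,c in dict(L=(.6458,.0668),M=(.6395,-.0493),R=(.630,-.163)).items():
    m=(np.hypot(P[:,0]-c[0],P[:,1]-c[1])<.055)&(P[:,2]>.055)&(P[:,2]<.1); w=P[m]
    if len(w): print(n,len(w),w[:,:2].mean(0).round(4),np.percentile(w[:,2],[5,50,95]).round(4))
s=get_state();print(s['eef_pos'],R.from_quat(s['tcp_rot']).as_matrix()[:,0].round(3))
E
python3 l.py
```

```text
time: 10.0
eef_pos: [0.5533, -0.0922, 0.2929]
tcp_rot: [1.0, -0.025, -0.002, -0.001]
contact_force: [-0.0, 0.2, -0.9]
opening: 0.002
finger_force: 0.0
dx/dy,dx/dz,x at hinge [0.0515 0.0401 0.7039]
[[ 0.6945 -0.2376  0.1009]
 [ 0.7083 -0.0332  0.1752]
 [ 0.7222  0.1331  0.2183]]
L 660 [0.6461 0.0674] [0.0599 0.0652 0.0705]
M 210 [ 0.647 -0.026] [0.0585 0.065  0.0692]
R 9 [ 0.588  -0.1621] [0.0563 0.0624 0.0647]
[ 0.55333649 -0.0922675   0.29293391] [ 0.999 -0.05  -0.004]
```

```bash
python3 -m crank '[[[45,-15,0],0,255],[[90,-30,0],0,255],[[140,-47,0],0,255],[[185,-47,0],0,255],[[196,-47,0],0,255],[[196,-47,0],0,255],[[196,-47,40],0,255],[[196,-47,80],0,255],[[196,-47,94],0,255],[[196,-47,94],0,255]]'; python3 - <<'E'
from h import *
s=get_state();print(s['eef_pos'],R.from_quat(s['tcp_rot']).as_matrix()[:,0].round(3))
im=[read_camera(n)['frame'] for n in('side','top')]
cv2.imwrite('pics/s7.png',np.hstack([cv2.resize(im[0][120:280,260:460],(400,320)),cv2.resize(im[1][110:260,240:420],(384,320))]))
E
```

```text
time: 11.05
eef_pos: [0.7497, -0.0553, 0.1972]
tcp_rot: [1.0, -0.026, -0.004, -0.001]
contact_force: [-0.9, 0.2, 0.2]
opening: 0.006
finger_force: 0.0
[ 0.74968729 -0.05532879  0.19717525] [ 0.999 -0.051 -0.008]
```

View pics/s7.png

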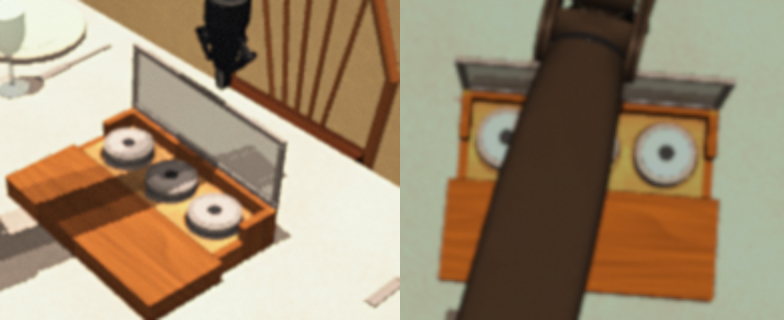

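All three tins sit in their wells (left crop: 128,143 / 172,178 / 213,212). The fingertip is behind the lid's top edge (222,80). I'll pull the lid over along its arc.

```bash
python3 -m crank '[[[-12,0,0],0,255],[[-20,0,0],0,255],[[-33,0,0],0,255],[[-46,0,0],0,255],[[-58,0,0],0,255],[[-73,0,4],0,255],[[-88,0,10],0,255],[[-102,0,18],0,255],[[-115,0,28],0,255],[[-115,0,28],0,255]]'; python3 - <<'E'
from h import *
s=get_state();print(s['eef_pos'],R.from_quat(s['tcp_rot']).as_matrix()[:,0].round(3),s['contact_force'])
im=[read_camera(n)['frame'] for n in('side','top')]
cv2.imwrite('pics/s8.png',np.hstack([cv2.resize(im[0][120:280,260:460],(400,320)),cv2.resize(im[1][110:260,240:420],(384,320))]))
E
```

```text
time: 12.15
eef_pos: [0.6368, -0.0498, 0.1748]
tcp_rot: [1.0, -0.026, 0.001, 0.0]
contact_force: [-0.0, -0.1, 0.6]
opening: 0.0
finger_force: 0.0
[ 0.63681555 -0.04976332  0.17484867] [ 0.999 -0.051  0.002] [-0.00485001 -0.1150875   0.64108862]
```

View pics/s8.png

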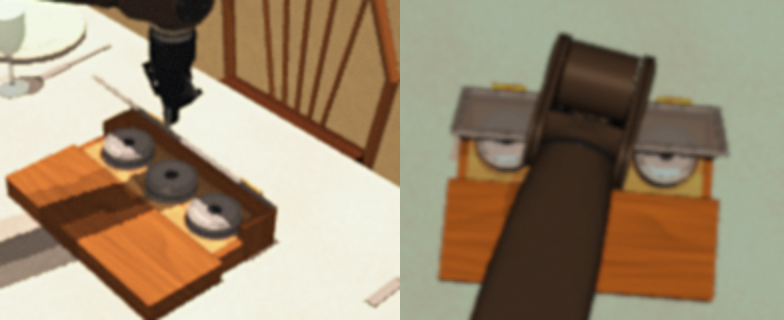

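The lid is now about halfway (~45°), with the finger on its outer face. I'll keep going down.

```bash
python3 -m crank '[[[-8,0,10],0,255],[[-16,0,20],0,255],[[-23,0,30],0,255],[[-29,0,40],0,255],[[-34,0,50],0,255],[[-37,0,59],0,255],[[-40,0,68],0,255],[[-42,0,76],0,255],[[-43,0,82],0,255],[[-43,0,85],0,255]]'
```

```text
time: 13.25
eef_pos: [0.594, -0.0474, 0.0874]
tcp_rot: [1.0, -0.025, -0.001, -0.0]
contact_force: [-1.0, -0.0, 1.5]
opening: 0.0
finger_force: 0.4
```

```bash
python3 -m crank '[[[0,0,1],0,255],[[0,0,2],0,255],[[0,0,3],0,255],[[0,0,4],0,255],[[0,0,5],0,255],[[0,0,5],0,255]]'
```

```text
time: 13.85
eef_pos: [0.5947, -0.0475, 0.085]
tcp_rot: [1.0, -0.025, -0.0, -0.0]
contact_force: [-3.7, 0.9, 7.3]
opening: -0.001
finger_force: 3.7
```

```bash
python3 -m crank '[[[0,0,1],0,255],[[0,0,2],0,255],[[0,0,3],0,255],[[0,0,3],0,255]]'
```

```text
time: 14.25
eef_pos: [0.5948, -0.0476, 0.0849]
tcp_rot: [1.0, -0.025, -0.001, 0.0]
contact_force: [-10.2, 2.5, 19.5]
opening: 0.002
finger_force: 9.9
```

It's against a hard stop: the force rises to 19 N with no further travel. I'll retreat and verify.

```bash
python3 -m crank '[[[0,0,-5],0,255],[[0,0,-30],0,255],[[0,0,-80],0,255],[[0,0,-130],0,255],[[-20,50,-170],0,255],[[-40,100,-170],0,255],[[-60,150,-170],0,255],[[-80,200,-170],0,255],[[-110,250,-170],0,255],[[-110,290,-170],0,255]]'; python3 -m crank '[[[0,45,0],0,255],[[0,90,0],0,255],[[0,110,0],0,255],[[0,110,0],0,255]]'; python3 - <<'E'
from h import *
P0=np.load('top0.npy');d=read_camera('top');P=cloud(d);i=d['frame'];j=read_camera('side')['frame']
cv2.imwrite('pics/f.png',np.hstack([cv2.resize(j[120:280,260:460],(400,320)),cv2.resize(i[110:260,240:420],(384,320))]))
def at(s,l): # station coords relative hinge -> world
    a=np.array([.9987,-.0508]);b=np.array([.0508,.9987]);return np.array([.7039,-.052])+s*a+l*b
Q=P.reshape(-1,3)
for s in(-.132,-.128,-.1,-.06,-.02):
  print(s,[np.nanmedian(Q[np.hypot(*(Q[:,:2]-at(s,l)).T)<.006][:,2]).round(4) for l in(-.183,-.1,0,.1,.183)])
for n,b in dict(mill=(145,222,182,250),glass=(140,145,195,190),bowl=(428,210,478,262)).items():
    f=lambda A:(lambda w:w[w[:,2]>.02].mean(0).round(4))(A[b[1]:b[3],b[0]:b[2]].reshape(-1,3)); print(n,f(P0),f(P))
print(get_state()['eef_pos'])
E
```

```text
time: 15.25
eef_pos: [0.4743, -0.3119, 0.2504]
tcp_rot: [1.0, -0.025, 0.0, 0.0]
contact_force: [0.6, -0.4, 0.2]
opening: -0.001
finger_force: 0.0
time: 15.65
eef_pos: [0.4694, -0.4234, 0.2496]
tcp_rot: [1.0, -0.027, -0.0, 0.0]
contact_force: [0.8, 0.0, -0.5]
opening: 0.0
finger_force: 0.0
-0.132 [np.float64(0.0829), np.float64(0.084), np.float64(0.0833), np.float64(0.0831), np.float64(0.0828)]
-0.128 [np.float64(0.0868), np.float64(0.084), np.float64(0.0835), np.float64(0.0839), np.float64(0.083)]
-0.1 [np.float64(0.0847), np.float64(0.0852), np.float64(0.0843), np.float64(0.0817), np.float64(0.0848)]
-0.06 [np.float64(0.0844), np.float64(0.0826), np.float64(0.0831), np.float64(0.0818), np.float64(0.0845)]
-0.02 [np.float64(0.0839), np.float64(0.0821), np.float64(0.081), np.float64(0.0834), np.float64(0.0863)]
mill [0.4401 0.4342 0.1097] [0.4401 0.4343 0.1096]
glass [0.647  0.4223 0.1696] [0.6455 0.4209 0.1726]
bowl [ 0.4747 -0.4563  0.034 ] [ 0.4244 -0.3163  0.4964]
[ 0.47007079 -0.4203395   0.2496931 ]
```

View pics/f.png

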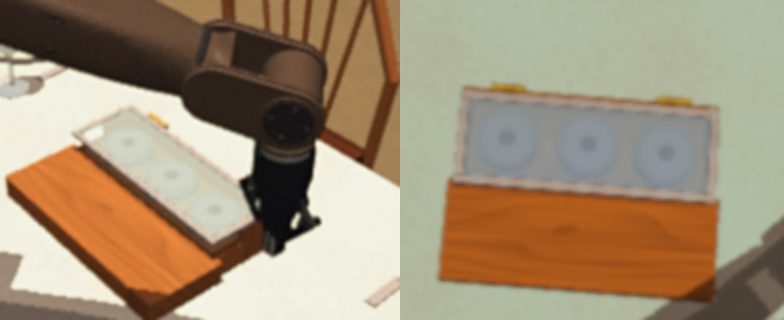

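The lid lies level at about 84 mm across its whole face, with all three tins beneath it. The mill hasn't moved and the glass reads within noise. The arm blocks the bowl from view, but it never came near it.

```bash
python3 -c "from plant import ctrl; print(ctrl.sign_off())"
```

```text
the job is handed in; nothing more can be done
None
```

Both tins were slid flat into their own wells, tin_3 stayed in its well, the lid is pressed fully shut, and the job was handed in at about 16 s; the mill and glass had not moved, and the bowl was out of view in the last picture.

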